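# Put the oil jug away with its handle facing out

## Task

Pick up the small steel jug and stand it upright on the round cork mat under the low wooden shelf, wholly on the mat, with its handle pointing straight out of the shelf's front, towards the robot's side. Leave the spice tin, the bottle and the spoon holder where they stand.

Things in the scene. Friction and masses are not known exactly. Their poses are not given: they have to be found in the camera images.
- jug_mid (a point): Loose open steel jug, a plain upright cylinder 58 mm in diameter, 100 mm tall, about 0.2 kg, standing on the slab. This point: on its axis, 50 mm above its underside. z is up; the handle points along -x; a small pouring lip at the rim along +x (ends 46 mm from the axis, 86 to 102 mm up). Its +y and -y sides are bare.
- jug_handle (a point): Middle of the upright outer part of the jug's handle, 56 mm from the jug's axis along the jug's -x and 48 mm above its underside. The handle is a C of 8 mm round bar, reaching 60 mm from the axis, from 24 to 72 mm above the underside.
- rack: Fixed low wooden shelf. Origin on the slab below the middle of the board's front edge; x points in under the board, away from the robot (-x is straight out of the front), y along the edge, z up. Board 160 mm deep (x), 560 long (y), 20 thick, underside 220 mm above the slab; open front and back. Legs 18 mm thick at y = +-260, x 65 to 135 mm. Stock on the board is set back 40 mm from its edge.
- mat_top (a point): Middle of the top face of a fixed round cork mat, 100 mm in diameter, 6 mm thick, on the slab. Its middle is 20 mm in behind the board's front edge, so part of it shows in front; axes parallel to the shelf's. The board keeps an upright gripper from standing over it; a tool leaning back out of the shelf by 30 to 40 degrees gets in.
- dabba: Bystander: loose round closed steel spice tin, 143 mm in diameter, 58 mm tall, origin under its centre; it stands on the slab to the left or right, the jug on the other side.
- bottle: Bystander: loose amber glass bottle with closed cap, 60 mm in diameter, 170 mm tall, origin under its centre; it stands under the shelf board, towards its left (+y) end.
- holder: Bystander: loose round bamboo spoon holder, 80 mm in diameter, 120 mm tall, with wooden spoons up to 250 mm, origin under its centre; it stands beyond the left (+y) end of the shelf.

How it is judged:
By the outcome, as a careful person would: the job done as asked, in the order asked, and still so for the second after the job is handed in, with the robot touching nothing.
It also fails if it takes over 42 s, if anything falls off the work surface, if the arm or the gripper's body presses on something with over 40 N, if the wrist force passes 120 N, or if a joint passes its speed limit or range.

## Robot

A 6-joint arm with a two-finger parallel gripper is mounted at the origin on the work surface. World frame = base frame: x ahead of the robot, y to its left, z up, the work surface at z = 0. Lengths are in m, angles in rad, forces in N, time in s.
With the tool pointing down it reaches from about 0.35 to 0.85 m from the base axis. Payload 8.1 kg.
Tool frame: the origin (TCP) lies midway between the tips of the shut fingers; the grasp point (between the pads) lies 19 mm behind it; z points along the fingers, y is the direction in which the jaws open and shut (so a half turn about z gives the same grasp; the last joint's range is limited). The gripper opens to 93 mm and grips with 3 to 60 N. Pads are 15 mm wide; open, the fingers measure 128 mm over their backs; the gripper's body (75 mm by 188 mm) begins 65 mm behind the grasp point.
Start: joints at [-1.388, 0.13, 1.488, -0, 1.523, -0.085], TCP at [0.159, -0.579, 0.219] pointing down, gripper open.
Joint ranges: [-2.96, 2.96], [-0.89, 2.26], [0.02, 2.5], [-1.34, 4.48], [0, 2.73], [-2.66, 2.66]. Speed limits (rad/s): [2.39, 2.39, 2.79, 3.14, 3.14, 3.14].

## Interface

Orientations are given as a rotation vector (axis times angle).
In Python, from bench import env gives the robot as it stands. The module is installed in compiled form; this text tells all that it offers.
- The arm moves only by the shell command python3 -m inch 'ROWS' [FORCE]. ROWS is JSON, a list of rows, each a list of 3 entries, a list of its own where there are three numbers: the turn, a rotation vector about the tool's x, y, z in degrees, then the shift along the tool's x, y, z in mm, then the opening, from -1 (shut) to 1 (fully open). In form: [[[rx, ry, rz], [tx, ty, tz], jaw], ...]. A call has 1 to 8 rows; each row is the pose to reach, as a shift and turn from the pose commanded when the call began, along the tool's axes at that moment; what a row does not reach only later rows make up. A row lasts 1/12 s, in which the tool goes at most 41.7 mm and 7.16 degrees, less where a joint would pass 70% of its speed; a pose out of reach is approached as far as the arm can. A call with a gripper value outside its range is refused whole. The fingers move at their own pace and stop on an object; FORCE is the grip in N (left out, the last holds). Time passes only in rows, so rows that repeat a pose let the fingers close. It gives the time, the measured TCP pose, the force and the opening at its end, in the units of the state.
- env.state(): the state, without advancing time (a new reading comes with each control period).
- env.get_image(name): name is "side" or "top"; returns a dict with "frame" (420x560x3 uint8, red, green, blue), "camera_matrix" (3x3 intrinsics, pixels), "rvec" (rotation vector, rad) and "tvec" (3), from world to camera coordinates, as OpenCV has them. Camera axes: x right, y down, z forward; pixel columns grow to the right and rows downward; lengths in m; the calibration is good to about 2 mm. A picture is of the moment at which its call begins. There is no depth.
- env.close_job(): hands the job in, once; it reports no verdict.
The state is a dict: "time": time; "q": joint angles; "qd": joint speeds; "effort": joint torques, N m; "eef_pos": TCP position; "ee_rot": TCP orientation; "wrist_force": force on the tool from outside, world axes, zero at the start; "ft_torque": the same for the moment, N m; "gripper_width": finger opening in m.
Only numpy, scipy, OpenCV 4.12 (cv2) and the standard library are available. Lean on these libraries where they do the work, as an engineer would, in place of code of your own. Each camera call takes 0.05 s, during which the arm holds its last target.

## Working session

There is one attempt and no reset: what is moved stays moved. The work goes in short steps, Python scripts to look and compute and a shell command to move; the robot and the scene stay as the last step left them, time stands still between calls to the robot, and variables do not carry over. Pictures are saved under pics/ and viewed, and the job is handed in when it is done.

```bash
mkdir -p pics; cat > h.py <<'E'
import numpy as np, cv2
from bench import env
def cam(n):
    d=env.get_image(n); np.savez('pics/'+n+'.npz',**d); return d
def P(d,X):
    return cv2.projectPoints(np.atleast_2d(np.array(X,float)),np.array(d['rvec'],float),np.array(d['tvec'],float),np.array(d['camera_matrix'],float),None)[0].reshape(-1,2)
def ray(d,uv):
    R=cv2.Rodrigues(np.array(d['rvec'],float))[0]; t=np.array(d['tvec'],float).ravel()
    K=np.array(d['camera_matrix'],float)
    return -R.T@t, R.T@np.linalg.inv(K)@np.array([uv[0],uv[1],1.])
def onz(d,uv,z):
    c,v=ray(d,uv); return c+v*(z-c[2])/v[2]
def tri(d1,u1,d2,u2):
    c1,v1=ray(d1,u1);c2,v2=ray(d2,u2)
    s=np.linalg.lstsq(np.c_[v1,-v2],c2-c1,rcond=None)[0]
    a=c1+s[0]*v1;b=c2+s[1]*v2
    return (a+b)/2,np.linalg.norm(a-b)
E
python3 - <<'E'
from h import *
for n in('side','top'):
    d=cam(n); cv2.imwrite(f'pics/{n}0.png',cv2.resize(d['frame'][:,:,::-1],(800,600)))
    print(n,ray(d,(280,210)),d['camera_matrix'])
print(env.state())
E
```

```text
side (array([0.0418665 , 0.65636311, 0.86094014]), array([ 0.47307551, -0.53778532, -0.69801451])) [[536.7116034    0.         272.84135739]
 [  0.         536.7116034  214.15191318]
 [  0.           0.           1.        ]]
top (array([0.44628705, 0.07404076, 0.99694976]), array([ 0.17837802, -0.00823721, -0.98413725])) [[388.06632904   0.         276.2455678 ]
 [  0.         388.06632904 216.93207941]
 [  0.           0.           1.        ]]
{'time': 0.1, 'q': array([-1.38842133e+00,  1.31087430e-01,  1.48916244e+00,  2.27380066e-05,
        1.52300430e+00, -8.53948490e-02]), 'qd': array([ 0.00029911,  0.00011599, -0.0015488 , -0.00146238,  0.00178389,
       -0.00208101]), 'effort': array([-1.37595571e-04, -5.61337245e+01, -4.93097734e+01,  7.68997218e-02,
        2.90661387e-02, -1.99333687e-05]), 'eef_pos': array([ 0.15868851, -0.57810388,  0.21769564]), 'ee_rot': array([-3.11183232e+00, -4.19133026e-01,  9.08240865e-05]), 'wrist_force': array([ 0.24476549, -0.09267584,  0.4226444 ]), 'ft_torque': array([ 0.00378301,  0.04711226, -0.0188684 ]), 'gripper_width': 0.09340949598800251}
```

View pics/side0.png

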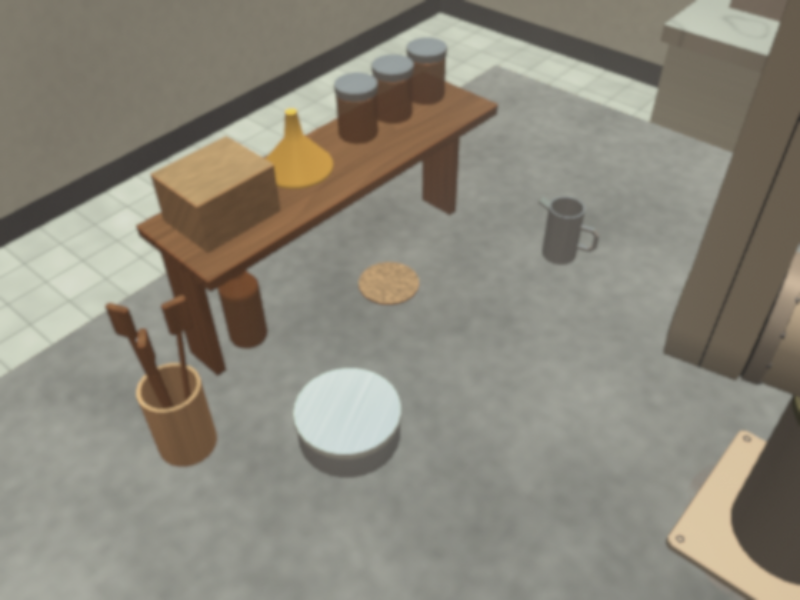

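View pics/top0.png

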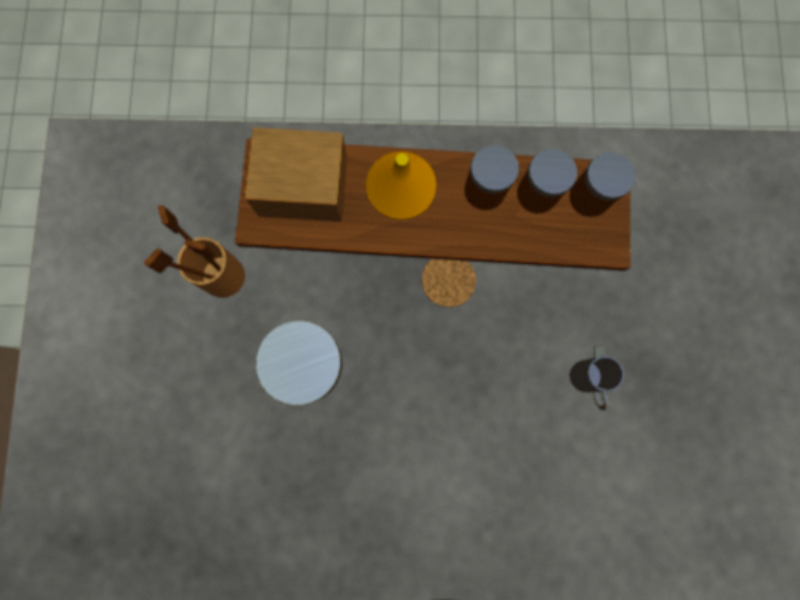

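The side view shows the jug at about (563,230) in the 800x600 picture, its handle to the right at (590,240). The mat is at (389,283), the tin at (347,420), the bottle at (245,310) and the holder at (178,410). In the top view the jug is at (605,374) with its handle towards image-bottom, the mat is at (449,282), and the board's front edge runs from (236,244) to (629,267).

```bash
python3 - <<'E'
from h import *
s=dict(np.load('pics/side.npz'));t=dict(np.load('pics/top.npz'))
a=cv2.resize(s['frame'][125:195,365:430,::-1],None,fx=6,fy=6,interpolation=cv2.INTER_CUBIC)
b=cv2.resize(t['frame'][235:295,390:450,::-1],None,fx=6,fy=6,interpolation=cv2.INTER_CUBIC)
h=max(a.shape[0],b.shape[0]);im=np.zeros((h,a.shape[1]+b.shape[1],3),np.uint8);im[:a.shape[0],:a.shape[1]]=a;im[:b.shape[0],a.shape[1]:]=b
cv2.imwrite('pics/jz.png',im);print(im.shape)
# mat mask
for n,d,(x0,x1,y0,y1) in(('side',s,(240,305,175,220)),('top',t,(285,345,181,220))):
    f=cv2.cvtColor(d['frame'],cv2.COLOR_RGB2HSV)
    m=((f[:,:,1]>70)).astype(np.uint8); mm=np.zeros_like(m);mm[y0:y1,x0:x1]=m[y0:y1,x0:x1]
    c=max(cv2.findContours(mm,0,1)[0],key=cv2.contourArea)
    print(n,cv2.fitEllipse(c),cv2.boundingRect(c))
    e=cv2.fitEllipse(c)[0]; print(onz(d,e,0.006))
    pts=np.array([onz(d,p[0],0.006)[:2] for p in c],np.float32); print(cv2.minEnclosingCircle(pts), pts.min(0),pts.max(0))
# board mask top
for n,d in(('side',s),('top',t)):
    f=cv2.cvtColor(d['frame'],cv2.COLOR_RGB2HSV); m=((f[:,:,1]>110)*255).astype(np.uint8); cv2.imwrite(f'pics/m_{n}.png',m)
E
```

```text
(420, 750, 3)
side ((271.6988220214844, 198.01597595214844), (28.23012351989746, 41.094520568847656), 88.7520523071289) (251, 184, 42, 29)
[ 0.66231732 -0.02010443  0.006     ]
((0.6633034944534302, -0.021249553188681602), 0.04995828866958618) [ 0.61376184 -0.06986519] [0.7122518  0.02779754]
top ((316.45416259765625, 195.3877716064453), (33.691165924072266, 49.47944259643555), 71.84371185302734) (295, 181, 50, 34)
[ 0.66633907 -0.02881864  0.006     ]
((0.6730799078941345, -0.039708759635686874), 0.06995295733213425) [ 0.6166932  -0.10117157] [0.70627266 0.02730976]
```

View pics/jz.png

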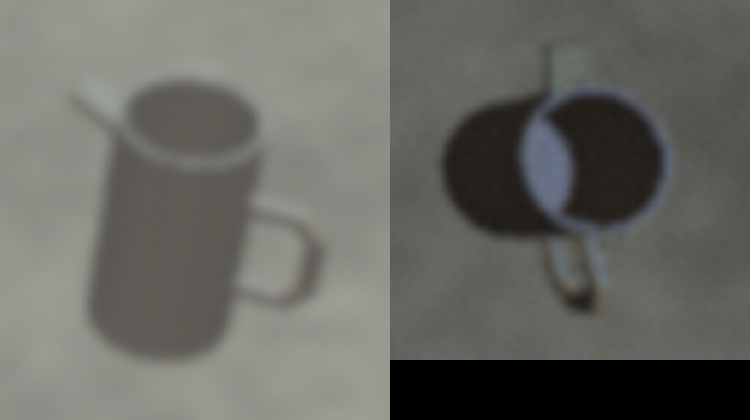

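View pics/m_top.png

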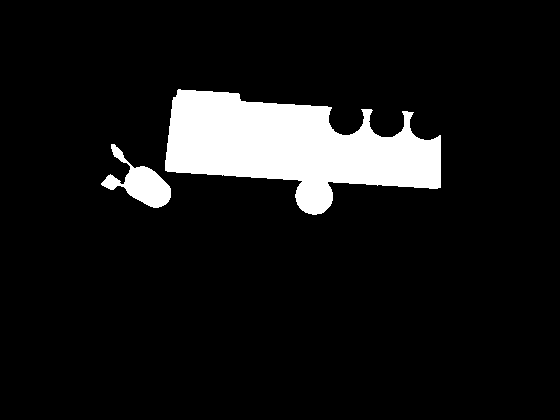

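View pics/m_side.png

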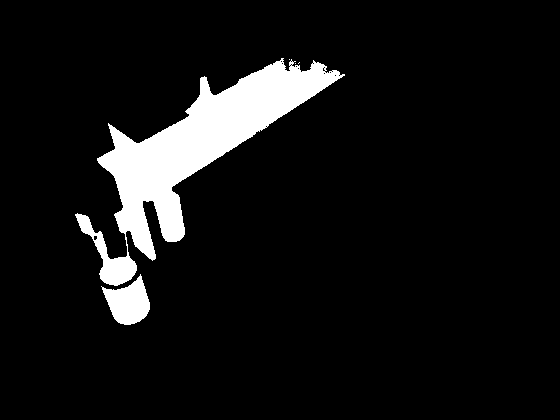

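```bash
python3 - <<'E'
from h import *
s=dict(np.load('pics/side.npz'));t=dict(np.load('pics/top.npz'))
def msk(d,th):
    return cv2.cvtColor(d['frame'],cv2.COLOR_RGB2HSV)[:,:,1]>th
m=msk(t,110)
p=[(u,np.nonzero(m[140:,u])[0].max()+140.5) for u in list(range(175,285))+list(range(345,436))]
lt=cv2.fitLine(np.array(p,np.float32),cv2.DIST_HUBER,0,.01,.01).ravel()
m2=msk(s,110)
p=[(u,np.nonzero(m2[:190,u])[0].max()+.5) for u in range(200,335)]
ls=cv2.fitLine(np.array(p,np.float32),cv2.DIST_HUBER,0,.01,.01).ravel()
print(lt,ls)
def pl(d,l):
    c,a=ray(d,l[2:]);_,b=ray(d,l[2:]+100*l[:2]); n=np.cross(a,b);n/=np.linalg.norm(n);return n,n@c
n1,d1=pl(t,lt);n2,d2=pl(s,ls)
v=np.cross(n1,n2);v/=np.linalg.norm(v)
X=np.linalg.solve(np.array([n1,n2,[0,1,0]]),[d1,d2,0]);print('front edge pt',X,'dir',v)
for z in(.22,.24):
  for l,d in((lt,t),(ls,s)):
    a=onz(d,l[2:]-80*l[:2],z);b=onz(d,l[2:]+80*l[:2],z);w=b-a;k=a-w*a[1]/w[1];print(z,'x at y0',k[0],'yaw',np.degrees(np.arctan2(-w[0],w[1]) if w[1]>0 else np.arctan2(w[0],-w[1])))
# mat in top, fit circle on visible lower part
for n,d,(x0,x1,y0,y1),th in(('top',t,(285,345,187,222),90),('side',s,(240,305,175,225),60)):
    mm=np.zeros((420,560),np.uint8);mm[y0:y1,x0:x1]=msk(d,th)[y0:y1,x0:x1]
    c=max(cv2.findContours(mm,0,1)[0],key=cv2.contourArea)
    q=np.array([onz(d,p[0],.006)[:2] for p in c if p[0][1]>y0+4]); 
    A=np.c_[2*q,np.ones(len(q))];r=np.linalg.lstsq(A,(q**2).sum(1),rcond=None)[0]; R=np.sqrt(r[2]+r[0]**2+r[1]**2);print('mat',n,r[:2],R)
    C=P(d,[[r[0],r[1],.006]])[0]; d['mc']=C
print('mat tri',tri(s,s['mc'],t,t['mc']))
rim=tri(s,(397.3,145.5),t,(424.3,261.7));print('rim',rim)
print('lip',tri(s,(378.5,141),t,(420,242.7)))
for uv in((422.8,275),(424.8,284.5)):print('handle top',onz(t,uv,.069))
def mz(x,y):return (x/6+365,y/6+125)
print('handle side top corner',onz(s,mz(322,232),.07), 'low corner',onz(s,mz(300,302),.026))
J=rim[0]
E
```

```text
[9.9804384e-01 6.2518485e-02 3.0216418e+02 1.8008707e+02] [  0.8374439   -0.54652333 267.00488    125.5108    ]
front edge pt [0.6462671  0.         0.23203203] dir [-0.05793379 -0.99740981  0.04263031]
0.22 x at y0 0.649467161985067 yaw -2.6747303456880935
0.22 x at y0 0.6580347270160097 yaw -0.9328362919151642
0.24 x at y0 0.6441479235156957 yaw -2.67473034568807
0.24 x at y0 0.6384742276463772 yaw -0.932836291915166
mat top [ 0.6652218  -0.02155435] 0.04862074509702442
mat side [ 0.66347064 -0.02129379] 0.04903597083556854
mat tri (array([ 0.66499523, -0.02204116,  0.00467132]), np.float64(0.0012538676071997415))
rim (array([ 0.49353018, -0.26889568,  0.09662057]), np.float64(0.0013114945704751557))
lip (array([ 0.53863518, -0.26211449,  0.09163848]), np.float64(0.0005568038316009492))
handle top [ 0.46414209 -0.27408399  0.069     ]
handle top [ 0.44205321 -0.2778401   0.069     ]
handle side top corner [ 0.43488523 -0.27470957  0.07      ] low corner [ 0.4409849 -0.2830037  0.026    ]
```

```bash
python3 - <<'E'
from h import *
s=dict(np.load('pics/side.npz'));t=dict(np.load('pics/top.npz'))
a=cv2.resize(s['frame'][60:210,95:355,::-1],None,fx=3,fy=3,interpolation=cv2.INTER_CUBIC)
# predicted front bottom & top edges for yaw -2.7 and -1
a=a.copy()
for yaw,col in((-2.7,(0,255,0)),(-1,(255,255,0))):
  c=np.array([.665,-.022]);e=np.array([np.cos(np.radians(yaw)),np.sin(np.radians(yaw))]);f=np.array([-e[1],e[0]])
  for z in(.22,.24):
    o=c-.02*e
    q=P(s,[[*(o+k*f),z] for k in(-.28,.28)]); print(yaw,z,q.round(1).tolist(),P(t,[[*(o+k*f),z] for k in(-.28,.28)]).round(1).tolist())
    q=((q-[95,60])*3+1).astype(int);cv2.line(a,tuple(map(int,q[0])),tuple(map(int,q[1])),col,1)
cv2.imwrite('pics/bz.png',a)
E
```

```text
-2.7 0.22 [[360.5, 72.5], [167.3, 192.5]] [[459.8, 191.7], [188.0, 174.5]]
-2.7 0.24 [[361.4, 64.6], [165.6, 184.1]] [[464.5, 189.4], [185.8, 171.8]]
-1 0.22 [[357.8, 71.1], [170.6, 194.5]] [[460.0, 187.7], [187.9, 178.4]]
-1 0.24 [[358.6, 63.3], [168.8, 186.0]] [[464.7, 185.4], [185.7, 175.9]]
```

View pics/bz.png

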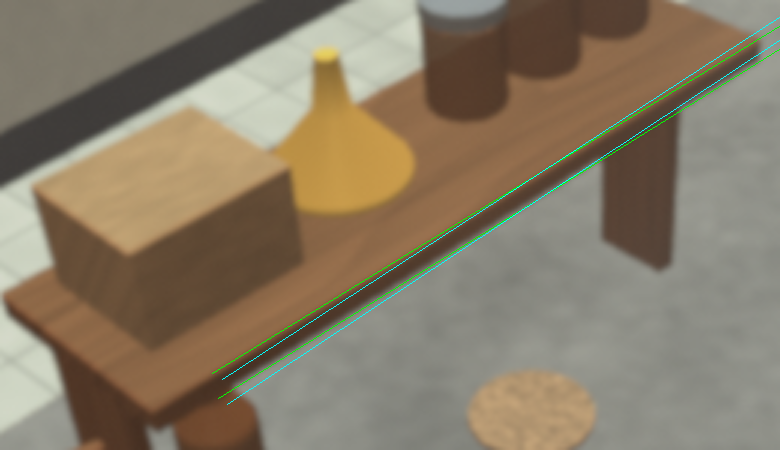

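The green overlay, drawn at shelf yaw -2.7°, lies on the board's front edge, from (215,375) to (775,35) in the crop. The cyan -1° line does not fit. So I take the shelf yaw as -2.7°, the mat at (0.665,-0.022) and the jug at (0.493,-0.269) with yaw about 9°.

```bash
cat >> h.py <<'E'
from scipy.spatial.transform import Rotation as Ro
def tool(yaw,lean):
    e=np.array([np.cos(np.radians(yaw)),np.sin(np.radians(yaw)),0]);k=np.array([0,0,1.]);l=np.radians(lean)
    x=np.cos(l)*e+np.sin(l)*k; z=np.sin(l)*e-np.cos(l)*k
    return np.c_[x,np.cross(z,x),z]
def rel(R,p,st=None):
    st=st or env.state(); R0=Ro.from_rotvec(st['ee_rot']); 
    return np.degrees((R0.inv()*Ro.from_matrix(R)).as_rotvec()).round(1).tolist(),(R0.inv().apply(np.array(p)-st['eef_pos'])*1000).round(1).tolist()
E
python3 - <<'E'
from h import *
R=tool(9.2,35);g=np.array([.493,-.269,.065])
print(rel(R,g+R[:,2]*(.019-.130)), rel(R,g+R[:,2]*.019))
E
```

```text
([-2.0, 35.0, 5.9], [340.9, -216.3, 62.2]) ([-2.0, 35.0, 5.9], [415.0, -208.2, 168.7])
```

```bash
python3 -m inch '[[[0,7,1],[35,-22,6],1],[[0,14,2],[75,-47,13],1],[[-1,21,3],[115,-72,20],1],[[-1,28,4],[155,-97,27],1],[[-2,35,6],[195,-122,34],1],[[-2,35,6],[235,-147,41],1],[[-2,35,6],[270,-170,50],1],[[-2,35,6],[305,-193,56],1]]' 20
python3 -m inch '[[[0,0,0],[25,-12,27],1],[[0,0,0],[25,-12,27],1],[[0,0,0],[25,-12,27],1]]'
python3 - <<'E'
from h import *
R=tool(9.2,35);g=np.array([.493,-.269,.065])
print(env.state()['q'],env.state()['eef_pos'])
print(rel(R,g+R[:,2]*(.019-.130)), rel(R,g+R[:,2]*.019))
for n in('side','top'):
    d=cam(n); cv2.imwrite(f'pics/{n}1.png',d['frame'][:,:,::-1])
E
```

```text
time: 0.77
eef_pos: [0.3808, -0.3341, 0.1663]
ee_rot: [-2.943, -0.23, -0.929]
wrist_force: [1.6, -0.7, 0.7]
gripper_width: 0.0929
time: 1.02
eef_pos: [0.4156, -0.3153, 0.1591]
ee_rot: [-2.941, -0.242, -0.928]
wrist_force: [-1.1, -0.6, -0.8]
gripper_width: 0.0931
[-1.17501469 -0.32781168  2.15374671  0.63416477  1.22927964  0.0393583 ] [ 0.41559896 -0.31526035  0.15913575]
([-0.1, -0.0, 0.2], [14.7, -33.2, 14.2]) ([-0.1, -0.0, 0.2], [14.7, -33.1, 144.2])
```

```bash
python3 -m inch '[[[0,0,0],[15,-33,14],1],[[0,0,0],[15,-33,14],1],[[0,0,0],[15,-33,24],1],[[0,0,0],[15,-33,24],1],[[0,0,0],[15,-33,24],1]]'
python3 - <<'E'
from h import *
R=tool(9.2,35);g=np.array([.493,-.269,.065])
print(rel(R,g+R[:,2]*.019))
s,t=cam('side'),cam('top')
im=np.hstack([cv2.resize(s['frame'][90:200,330:460,::-1],None,fx=3,fy=3),cv2.resize(t['frame'][210:320,370:500,::-1],None,fx=3,fy=3)])
cv2.imwrite('pics/g1.png',im)
E
```

```text
time: 1.53
eef_pos: [0.4343, -0.282, 0.1488]
ee_rot: [-2.943, -0.233, -0.929]
wrist_force: [0.9, -0.5, -0.7]
gripper_width: 0.0931
([0.1, -0.0, -0.1], [1.1, -3.8, 122.1])
```

View pics/g1.png

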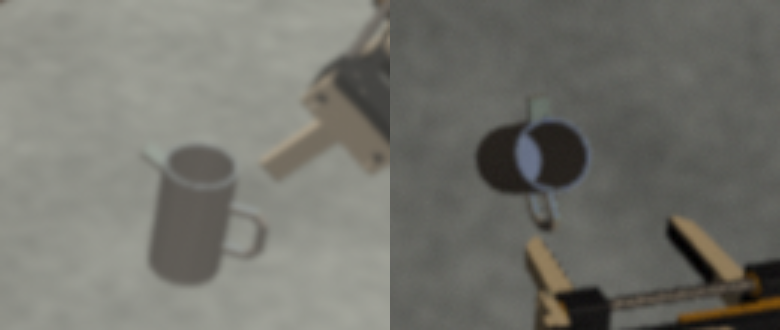

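```bash
python3 - <<'E'
from h import *
st=env.state();R=Ro.from_rotvec(st['ee_rot']).as_matrix();p=st['eef_pos'];print(R.round(3).tolist(),st['gripper_width'])
for n,o in(('top',(370,210,390)),('side',(330,90,0))):
    d=dict(np.load(f'pics/{n}.npz'))
    im=cv2.imread('pics/g1.png') if n=='top' else im
    for q,c in((p,(0,0,255)),(p+R[:,1]*.046,(0,255,0)),(p-R[:,1]*.046,(255,0,0)),(p+R[:,2]*.12,(0,255,255)),(p-R[:,2]*.06,(255,0,255))):
        u=P(d,[q])[0];print(n,u); cv2.circle(im,(int((u[0]-o[0])*3+o[2]),int((u[1]-o[1])*3)),4,c,-1)
cv2.imwrite('pics/g2.png',im)
E
```

```text
[[0.808, 0.157, 0.567], [0.13, -0.988, 0.089], [0.574, 0.002, -0.819]] 0.09307051710861607
top [441.18489401 288.5377565 ]
top [462.1405748 285.4999629]
top [420.177707   291.58301658]
top [418.3337186  259.09432703]
top [454.9804238  306.31310946]
side [426.85231255 134.10065252]
side [434.3160695  123.60456513]
side [419.0361798 145.0922768]
side [391.5997802  158.82540329]
side [446.72193799 120.16487246]
```

View pics/g2.png

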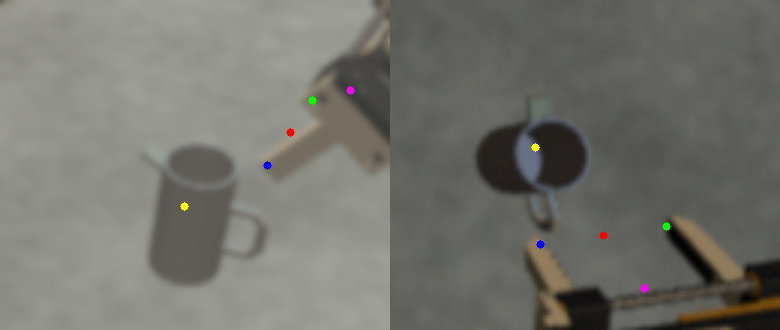

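The projected TCP and fingertips fall on the real ones, and the tool axis (yellow, at (184,206) and (535,147)) meets the jug's axis. So the approach is lined up.

```bash
python3 -m inch '[[[0,0,0],[1,-4,20],1],[[0,0,0],[1,-4,40],1],[[0,0,0],[1,-4,60],1],[[0,0,0],[1,-4,80],1],[[0,0,0],[1,-4,100],1],[[0,0,0],[1,-4,115],1],[[0,0,0],[1,-4,122],1],[[0,0,0],[1,-4,122],1]]'
python3 - <<'E'
from h import *
R=tool(9.2,35);g=np.array([.493,-.269,.065])
print(rel(R,g+R[:,2]*.019))
s,t=cam('side'),cam('top')
im=np.hstack([cv2.resize(s['frame'][90:200,330:460,::-1],None,fx=3,fy=3),cv2.resize(t['frame'][210:320,370:500,::-1],None,fx=3,fy=3)])
cv2.imwrite('pics/g3.png',im)
E
```

```text
time: 2.3
eef_pos: [0.504, -0.2657, 0.0483]
ee_rot: [-2.942, -0.235, -0.927]
wrist_force: [-0.9, -0.0, 1.0]
gripper_width: 0.0931
([0.0, 0.0, -0.1], [0.2, 1.5, -1.2])
```

View pics/g3.png

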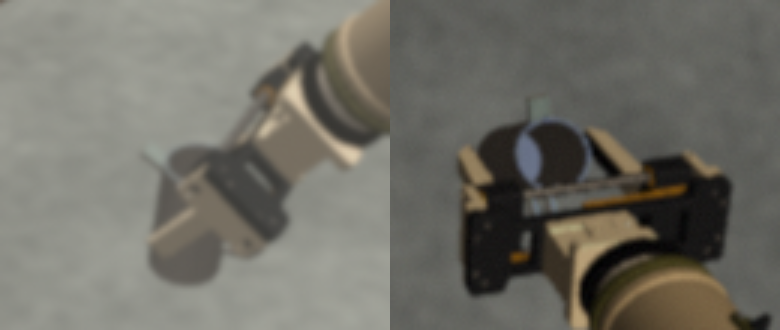

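The fingers stand on either side of the jug (body centre at about (190,215) in the side crop, (550,155) in the top crop), with the gripper body behind the rim and clear. I'll close now.

```bash
python3 -m inch '[[[0,0,0],[0,1,0],0.4],[[0,0,0],[0,1,0],0.3],[[0,0,0],[0,1,0],0.2],[[0,0,0],[0,1,0],0.1],[[0,0,0],[0,1,0],0],[[0,0,0],[0,1,0],-0.5],[[0,0,0],[0,1,0],-1],[[0,0,0],[0,1,0],-1]]' 20
python3 -m inch '[[[0,0,0],[0,0,0],-1],[[0,0,0],[0,0,0],-1],[[0,0,0],[0,0,0],-1],[[0,0,0],[0,0,0],-1]]' 25
python3 - <<'E'
from h import *
st=env.state();R=Ro.from_rotvec(st['ee_rot']).as_matrix();print((R.T@[0,0,1]).round(3),st['wrist_force'])
E
```

```text
time: 3.07
eef_pos: [0.5047, -0.2671, 0.0498]
ee_rot: [-2.943, -0.236, -0.93]
wrist_force: [-2.2, 1.7, 3.8]
gripper_width: 0.0585
time: 3.4
eef_pos: [0.5047, -0.2671, 0.0498]
ee_rot: [-2.943, -0.236, -0.93]
wrist_force: [-3.0, 1.8, 5.9]
gripper_width: 0.0584
[ 0.574  0.002 -0.819] [-3.01066259  1.81836725  5.86363636]
```

```bash
python3 -m inch '[[[0,0,0],[4,0,-6],-1],[[0,0,0],[9,0,-12],-1],[[0,0,0],[14,0,-20],-1],[[0,0,0],[20,0,-28],-1],[[0,0,0],[26,0,-37],-1],[[0,0,0],[30,0,-43],-1],[[0,0,0],[30,0,-43],-1],[[0,0,0],[30,0,-43],-1]]'
python3 - <<'E'
from h import *
s,t=cam('side'),cam('top')
im=np.hstack([cv2.resize(s['frame'][80:200,330:460,::-1],None,fx=3,fy=3),cv2.resize(t['frame'][200:320,370:500,::-1],None,fx=3,fy=3)])
cv2.imwrite('pics/g4.png',im);print(env.state()['eef_pos'])
E
```

```text
time: 4.07
eef_pos: [0.5047, -0.2676, 0.103]
ee_rot: [-2.944, -0.236, -0.931]
wrist_force: [1.0, -1.0, -3.6]
gripper_width: 0.0582
[ 0.50414427 -0.26681842  0.1015228 ]
```

View pics/g4.png

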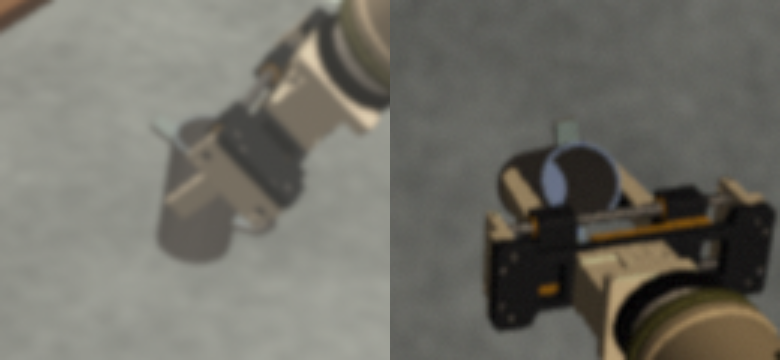

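The jug is lifted, upright and held square (rim at (580,185) in the top crop). Next I work out the carry.

```bash
python3 - <<'E'
from h import *
R=tool(-2.7,35);e=R[:,0]*[1,1,0];e/=np.linalg.norm(e)
f=np.array([-e[1],e[0],0])
T=np.array([.666,-.022,.0])+.019*R[:,2]*[1,1,0]; T[2]=.104
print(rel(R,T-.10*e), rel(R,T))
E
```

```text
([-6.7, -0.0, 9.7], [92.8, -234.3, 61.6]) ([-6.7, -0.0, 9.7], [173.0, -213.8, 117.8])
```

```bash
python3 -m inch '[[[-0.5,0,1],[5,-12,3],-1],[[-1,0,2],[13,-32,8],-1],[[-2,0,3],[24,-60,16],-1],[[-3,0,4],[36,-91,24],-1],[[-4,0,6],[49,-125,33],-1],[[-5,0,7],[62,-157,41],-1],[[-6,0,8.5],[74,-186,49],-1],[[-6.7,0,9.7],[83,-209,55],-1]]'
python3 - <<'E'
from h import *
R=tool(-2.7,35);e=R[:,0]*[1,1,0];e/=np.linalg.norm(e)
T=np.array([.666,-.022,.0])+.019*R[:,2]*[1,1,0]; T[2]=.104
print(rel(R,T-.10*e), rel(R,T),env.state()['q'])
E
```

```text
time: 4.83
eef_pos: [0.5692, -0.0426, 0.1036]
ee_rot: [2.982, -0.071, 0.942]
wrist_force: [-0.4, -0.6, -2.9]
gripper_width: 0.0583
([-0.0, -0.0, -0.0], [5.6, -25.1, 3.5]) ([-0.0, -0.0, -0.0], [87.5, -25.1, 60.9]) [-0.23729417 -0.42091462  2.33126883  0.18471545  0.63631427  1.26579861]
```

```bash
python3 -m inch '[[[0,0,0],[6,-18,4],-1],[[0,0,0],[18,-24,12],-1],[[0,0,0],[32,-25,22],-1],[[0,0,0],[40,-25,28],-1],[[0,0,0],[40,-25,28],-1],[[0,0,0],[40,-25,28],-1],[[0,0,0],[40,-25,28],-1]]'
python3 - <<'E'
from h import *
R=tool(-2.7,35);e=R[:,0]*[1,1,0];e/=np.linalg.norm(e)
T=np.array([.666,-.022,.0])+.019*R[:,2]*[1,1,0]; T[2]=.104
print(rel(R,T),env.state()['q'])
s,t=cam('side'),cam('top')
cv2.imwrite('pics/s5.png',cv2.resize(s['frame'][80:260,180:420,::-1],None,fx=3.3,fy=3.3))
cv2.imwrite('pics/t5.png',cv2.resize(t['frame'][120:300,220:420,::-1],None,fx=3.3,fy=3.3))
E
```

```text
time: 5.42
eef_pos: [0.6182, -0.0222, 0.1029]
ee_rot: [2.983, -0.07, 0.938]
wrist_force: [0.9, 0.5, -3.4]
gripper_width: 0.0581
([-0.0, 0.1, 0.0], [48.7, -2.4, 32.6]) [-0.15765103 -0.24982221  2.20234846  0.11505781  0.5858499   1.38397359]
```

View pics/s5.png

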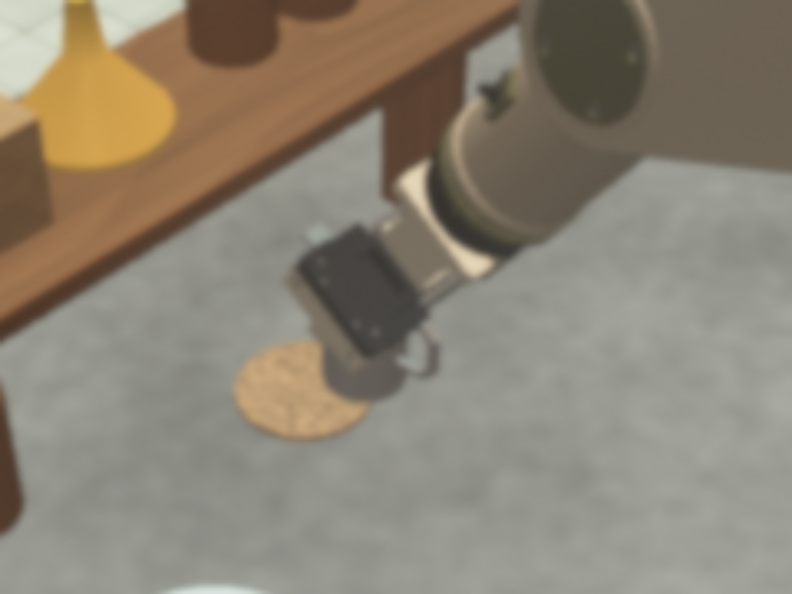

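View pics/t5.png

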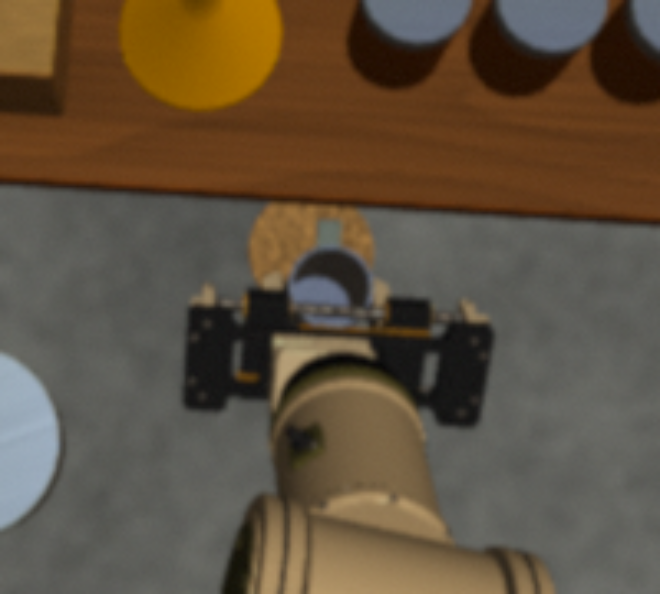

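The jug hangs just before the mat (mat at (300,390) in the side crop). Handle and lip run square to the board's edge, and the gripper is clear of the board.

```bash
python3 -m inch '[[[0,0,0],[5,-1,3],-1],[[0,0,0],[14,-2,9],-1],[[0,0,0],[26,-2,17],-1],[[0,0,0],[38,-2,25],-1],[[0,0,0],[46,-2,31],-1],[[0,0,0],[49,-2,33],-1],[[0,0,0],[49,-2,33],-1],[[0,0,0],[49,-2,33],-1]]'
python3 -m inch '[[[0,0,0],[-4,0,6],-1],[[0,0,0],[-9,0,13],-1],[[0,0,0],[-14,0,20],-1],[[0,0,0],[-18,0,26],-1],[[0,0,0],[-21,0,30],-1],[[0,0,0],[-23,0,33],-1],[[0,0,0],[-23,0,33],-1],[[0,0,0],[-23,0,33],-1]]'
python3 - <<'E'
from h import *
R=tool(-2.7,35);e=R[:,0]*[1,1,0];e/=np.linalg.norm(e)
T=np.array([.666,-.022,.0])+.019*R[:,2]*[1,1,0]; T[2]=.0555
print(rel(R,T),env.state()['wrist_force'])
s,t=cam('side'),cam('top')
cv2.imwrite('pics/s6.png',cv2.resize(s['frame'][80:260,180:420,::-1],None,fx=3.3,fy=3.3))
E
```

```text
time: 6.18
eef_pos: [0.6782, -0.023, 0.105]
ee_rot: [2.982, -0.07, 0.94]
wrist_force: [0.6, -0.2, -2.7]
gripper_width: 0.0585
time: 6.85
eef_pos: [0.6786, -0.023, 0.0649]
ee_rot: [2.982, -0.07, 0.941]
wrist_force: [-0.0, -0.3, -2.7]
gripper_width: 0.0584
([-0.0, -0.0, 0.0], [-6.8, -0.4, 6.7]) [-0.00889798 -0.32765043 -2.68368445]
```

View pics/s6.png

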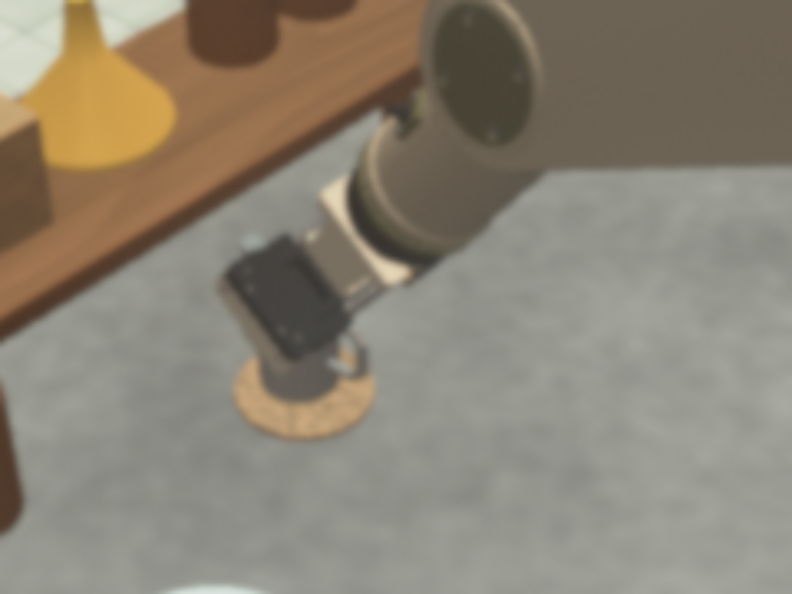

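The jug's foot is above the middle of the mat (foot at (300,385), mat centre about (305,390)), roughly 9 mm up. Lowering gently.

```bash
python3 -m inch '[[[0,0,0],[-1.5,0,1.5],-1],[[0,0,0],[-3,0,3],-1],[[0,0,0],[-5,0,4.5],-1],[[0,0,0],[-5.5,0,5.5],-1],[[0,0,0],[-5.5,0,5.5],-1],[[0,0,0],[-5.5,0,5.5],-1]]'
python3 -m inch '[[[0,0,0],[-0.3,0,0.4],-1],[[0,0,0],[-0.6,0,0.8],-1],[[0,0,0],[-0.9,0,1.2],-1],[[0,0,0],[-0.9,0,1.2],-1]]'
python3 -m inch '[[[0,0,0],[-0.3,0,0.4],-1],[[0,0,0],[-0.6,0,0.8],-1],[[0,0,0],[-0.6,0,0.8],-1],[[0,0,0],[-0.6,0,0.8],-1]]'
```

```text
time: 7.45
eef_pos: [0.6772, -0.0229, 0.0573]
ee_rot: [2.982, -0.069, 0.941]
wrist_force: [0.2, -0.7, -3.5]
gripper_width: 0.0584
time: 7.78
eef_pos: [0.6773, -0.0229, 0.056]
ee_rot: [2.981, -0.069, 0.941]
wrist_force: [-0.2, 0.0, -3.1]
gripper_width: 0.0586
time: 8.12
eef_pos: [0.678, -0.023, 0.0559]
ee_rot: [2.981, -0.069, 0.944]
wrist_force: [0.2, 0.7, 1.6]
gripper_width: 0.0587
```

```bash
python3 -m inch '[[[0,0,0],[0,0,0],0.35],[[0,0,0],[0,0,0],0.5],[[0,0,0],[0,0,0],0.7],[[0,0,0],[0,0,0],0.9],[[0,0,0],[0,0,0],1],[[0,0,0],[0,0,0],1]]'
python3 - <<'E'
from h import *
s,t=cam('side'),cam('top')
im=np.hstack([cv2.resize(s['frame'][110:220,200:330,::-1],None,fx=3,fy=3),cv2.resize(t['frame'][150:260,250:380,::-1],None,fx=3,fy=3)])
cv2.imwrite('pics/g7.png',im);print(env.state()['gripper_width'])
E
```

```text
time: 8.62
eef_pos: [0.6772, -0.023, 0.0549]
ee_rot: [2.982, -0.069, 0.941]
wrist_force: [0.3, 0.7, -0.6]
gripper_width: 0.0906
0.09244636292220071
```

View pics/g7.png

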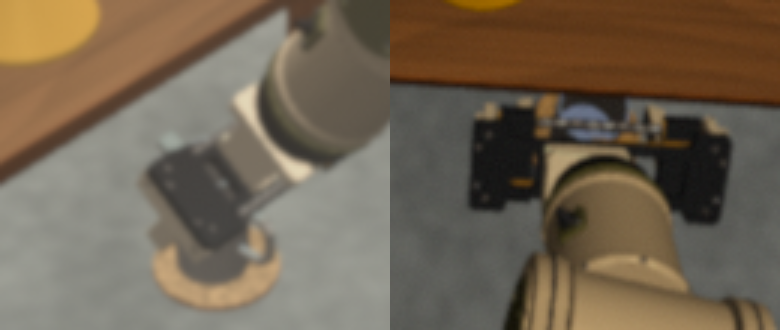

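The fingers are open on both sides and the jug is standing (foot at (212,270), inside the mat). I'll back out along the tool axis, then look.

```bash
python3 -m inch '[[[0,0,0],[0,0,-8],1],[[0,0,0],[0,0,-22],1],[[0,0,0],[0,0,-42],1],[[0,0,0],[0,0,-64],1],[[0,0,0],[0,0,-90],1],[[0,0,0],[0,0,-120],1],[[0,0,0],[0,0,-150],1],[[0,0,0],[0,0,-160],1]]'
python3 -m inch '[[[0,0,0],[0,30,0],1],[[0,0,0],[0,65,0],1],[[0,0,0],[0,105,0],1],[[0,0,0],[0,145,0],1],[[0,0,0],[0,185,0],1],[[0,0,0],[0,210,0],1],[[0,0,0],[0,210,0],1],[[0,0,0],[0,210,0],1]]'
python3 - <<'E'
from h import *
s,t=cam('side'),cam('top')
im=np.hstack([cv2.resize(s['frame'][120:230,210:310,::-1],None,fx=4,fy=4,interpolation=2),cv2.resize(t['frame'][150:260,260:360,::-1],None,fx=4,fy=4,interpolation=2)])
cv2.imwrite('pics/g8.png',im)
cv2.imwrite('pics/s8.png',s['frame'][:,:,::-1])
E
```

```text
time: 9.38
eef_pos: [0.5855, -0.0187, 0.191]
ee_rot: [2.978, -0.069, 0.949]
wrist_force: [0.6, 0.1, 0.5]
gripper_width: 0.0927
time: 10.05
eef_pos: [0.5751, -0.23, 0.1863]
ee_rot: [2.981, -0.074, 0.941]
wrist_force: [0.4, 0.4, -0.0]
gripper_width: 0.0927
```

View pics/g8.png

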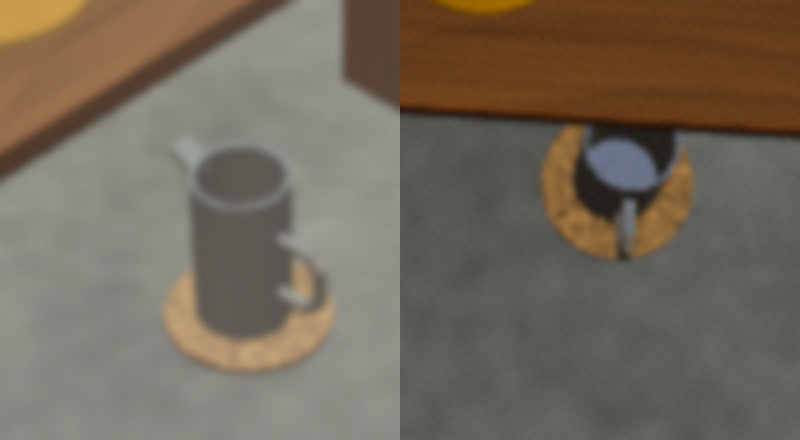

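View pics/s8.png

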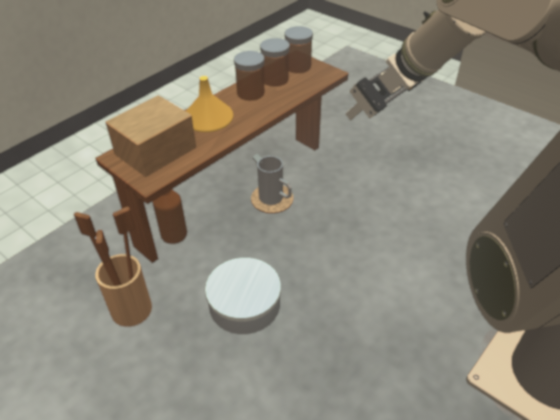

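```bash
python3 - <<'E'
from h import *
s=dict(np.load('pics/side.npz'));t=dict(np.load('pics/top.npz'))
print('rim side',onz(s,(270.1,164.75),.106),'base low pt side ray z.006',onz(s,(210+240/4,120+338/4),.006))
lip=onz(s,(210+181/4,120+146/4),.1);print('lip side',lip)
im=cv2.imread('pics/g8.png')
c=onz(s,(270.1,164.75),.106)[:2]
for cc,yaw,col in((c,-2.7,(0,255,0)),(c,4,(0,255,255)),(c,-10,(255,0,255))):
  e=np.array([np.cos(np.radians(yaw)),np.sin(np.radians(yaw))])
  f=np.array([-e[1],e[0]])
  th=np.linspace(0,2*np.pi,80)
  C=[[*(cc-a*e),z] for a,z in((.029,.074),(.05,.074),(.056,.068),(.056,.04),(.05,.034),(.029,.034))]
  L=[[*(cc+.029*e),.1],[*(cc+.046*e),.106]]
  rings=[[[*(cc+.029*np.array([np.cos(q),np.sin(q)])),z] for q in th] for z in(.106,.006)]
  for d,o in((s,(210,120,0)),(t,(260,150,400))):
    for k in [C,L]+(rings if yaw==-2.7 else []):
      u=P(d,k);u=((u-o[:2])*4+[o[2]+1.5,1.5]).astype(int)
      cv2.polylines(im,[u.reshape(-1,1,2)],False,col,1)
cv2.imwrite('pics/g9.png',im)
print(c-[.665,-.022], np.linalg.norm(c-[.665,-.022]))
E
```

```text
rim side [ 0.66370737 -0.01928083  0.106     ] base low pt side ray z.006 [ 0.65077489 -0.00113675  0.006     ]
lip side [ 0.71379472 -0.02484841  0.1       ]
[-0.00129263  0.00271917] 0.003010775594462929
```

View pics/g9.png

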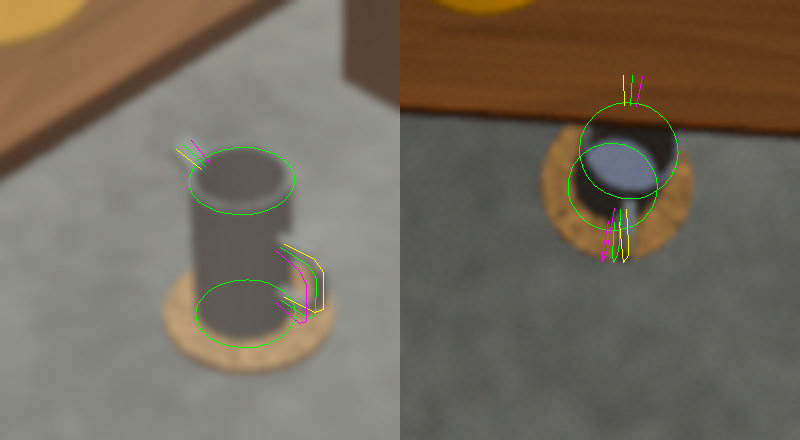

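```bash
python3 - <<'E'
from h import *
s=dict(np.load('pics/side.npz'));t=dict(np.load('pics/top.npz'))
a=cv2.resize(s['frame'][150:210,250:300,::-1],None,fx=8,fy=8,interpolation=2)
b=cv2.resize(t['frame'][175:220,290:340,::-1],None,fx=8,fy=8,interpolation=2)
b=np.vstack([b,np.zeros((120,400,3),np.uint8)])
im=np.hstack([a,b]);im=cv2.convertScaleAbs(im,alpha=1.5)
cv2.imwrite('pics/g10.png',im)
E
```

```text
(no output)
```

View pics/g10.png

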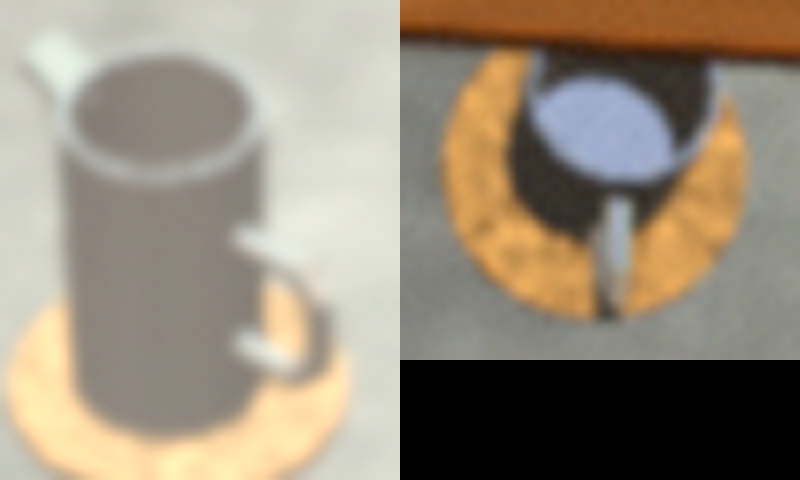

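```bash
python3 - <<'E'
from h import *
s=dict(np.load('pics/side.npz'));t=dict(np.load('pics/top.npz'))
tp=lambda x,y:(290+(x-400)/8-.5+.06,175+y/8-.44)
sp=lambda x,y:(250+x/8-.44,150+y/8-.44)
a=onz(t,tp(622,195),.076);b=onz(t,tp(618,275),.076)
r=onz(t,tp((535+720)/2,80),.106)
print('handle',a,b,np.degrees(np.arctan2(a[1]-b[1],a[0]-b[0])))
print('rim mid y top',r)
rc=onz(s,sp(161,117),.106);print('rim side',rc)
# handle outer end
o,g=tri(s,sp(316,290),t,tp(616,290));print('outer',o,g)
for c in(rc,(.6655,r[1])):
  for q in(b,o): print(np.degrees(np.arctan2(c[1]-q[1],c[0]-q[0])))
# side lip tip
print('lip',onz(s,sp(35,45),.106),onz(s,sp(35,45),.1))
# mat & jug base edges in top
ma=onz(t,tp(443,165),.006);mb=onz(t,tp(748,165),.006);print('mat y',ma,mb,(ma+mb)/2)
# lowest base point in side
sb=onz(s,sp(160,437),.006);c,_=ray(s,(280,210));d=sb[:2]-c[:2];print('base centre side',sb[:2]+.029*d/np.linalg.norm(d))
E
```

```text
handle [ 0.64204245 -0.02363226  0.076     ] [ 0.61738541 -0.02243308  0.076     ] -2.78435282475296
rim mid y top [ 0.67030977 -0.02206181  0.106     ]
rim side [ 0.66570693 -0.02015178  0.106     ]
outer [ 0.61300999 -0.02287344  0.07075847] 0.001734811987266884
2.7029739208926475
2.956549491285772
0.44210971602151955
0.8858714882199396
lip [ 0.7139724  -0.02103776  0.106     ] [ 0.71931406 -0.0264215   0.1       ]
mat y [0.66588816 0.02737281 0.006     ] [ 0.66764644 -0.07218693  0.006     ] [ 0.6667673  -0.02240706  0.006     ]
base centre side [ 0.67197746 -0.02252169]
```

The jug stands within about 3 mm of the mat's middle (the foot has 21 mm of slack). The handle's yaw reads between -2.8° and +3°, against the shelf's -2.7°. The bystanders look unmoved. One last numeric check on them, then I hand in.

```bash
python3 - <<'E'
from h import *
a=cv2.resize(cv2.imread('pics/side0.png'),(560,420));b=cam('side')['frame'][:,:,::-1]
for n,(x0,y0,x1,y1) in dict(tin=(195,250,295,340),bottle=(150,185,192,245),holder=(70,205,155,330)).items():
    print(n,cv2.phaseCorrelate(*[cv2.cvtColor(np.ascontiguousarray(i[y0:y1,x0:x1]),6).astype(np.float32) for i in(a,b)]))
st=env.state();print(st['wrist_force'],np.abs(st['qd']).max())
env.close_job()
E
```

```text
tin ((0.014616792382966537, 0.06723279212440758), 0.9477647077772352)
bottle ((0.47307903406000307, -0.021418682948642243), 0.9959224163161384)
holder ((0.01927702404866949, 0.48843095760020105), 1.0116037265353732)
[ 0.50206107  1.19284424 -0.58198378] 0.012576584729501766
the job is handed in; nothing more can be done
```

I gripped the jug by its bare sides with the tool leaning back 35°, carried it under the shelf and lowered it onto the mat until I felt contact. I then let go, backed out clear and handed the job in at about 10 s of robot time.

- **Position:** the jug stands upright. The side view of the rim puts its axis about 1–3 mm from the mat's middle, and the foot has 21 mm to spare all round. A rougher side-view reading of the foot came out about 7 mm off, still wholly on the mat.
- **Handle:** it points out of the shelf's front. My readings of its direction disagreed, from -2.8° to +3°, against a shelf direction of -2.7°. So it is between 0° and about 6° off straight, and I did not correct it further.
- **Bystanders:** the tin, bottle and spoon holder shifted by less than 0.5 pixel between the first and last side pictures, so I take them as unmoved.
- **Forces:** none of the wrist readings came near the limit; the highest was about 7 N. The gripper was touching nothing at the end.

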